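# Free the ratchet pawl and push the hold-down arm onto the test block

### The job

On the ratchet clamp, press the orange pawl's tail tab all the way down so that the pawl is free of the teeth, then push the raised white arm down by its blue end pad, past its teeth, until its rubber foot rests on the white test block. Work by pushing alone: nothing needs gripping, do not force the arm while the pawl is still in, do not lift the test block out of its nest, and leave the green block, jar, brush and red bin where they are. Finish with the arm down and the pawl still free.

Things in the scene. Friction and masses are not known exactly. Their poses are not given: they have to be found in the camera images.
- clamp: Ratchet hold-down clamp, fixed to the table: grey base plate 340 x 100 x 12 mm (from x = -145 to +195 mm, y = +-50 mm). Origin on the table directly below the arm's pivot. Its +x points along the arm (from pivot to blue pad); the hinge axes lie along its y; z up. Two aluminium cheeks, 36 mm along x, top 100 mm above the table, stand either side of the arm's pivot (outer faces at y = +-24 mm). Its position and yaw differ from run to run.
- presser_pivot (a point): The arm's hinge axis, in the clamp's middle plane, 85 mm above the table, above the clamp's origin (axes as the clamp's).
- presser (a joint): Angle of the white arm (rad): 0 fully raised (0.70 rad above level), growing as it goes down; level at 0.70, where its rubber foot rests on the test block. It starts at 0 to 0.06. With the pawl in, a tooth stops it at about 0.10 to 0.14; with the pawl free it moves against a friction that takes about 2 to 6 N at the blue pad and stays where it is left (it does not fall by itself).
- pad_top (a point): Centre of the upper face of the arm's blue end pad (50 mm along the arm, 46 mm wide, 16 mm thick), 162 mm from the arm's pivot along the arm and 10 mm above the arm's centre line. Axes as the arm's: x along the arm away from the pivot, z out of the pad's upper face. The pad is the arm's outer end; this face is about 195 mm above the table with the arm raised and 95 mm with it down.
- pawl (a joint): Angle of the orange pawl (rad): 0 with its nose fully in the teeth, growing as its tail tab is pressed down; the nose is clear of the teeth above about 0.17 and the stop is at 0.32. No spring: friction only (about 3 N at the tab) and it stays where it is left.
- tab_top (a point): Centre of the upper face of the pawl's orange tail tab (40 x 40 mm, 8 mm thick), on the side of the pivot away from the arm: at clamp x = -116 mm, y = 0, 60 mm above the table with the pawl in; about 20 mm lower and tilted outward-down by 0.32 rad with the pawl fully pressed.
- pawl_pivot (a point): The pawl's hinge axis, in the clamp's middle plane at clamp x = -50 mm, 35 mm above the table; the tab's upper centre is 66 mm further from the arm and 25 mm higher.
- nest (a point): Centre of the nest for the test block on the clamp's base plate: clamp x = 105 mm, y = 0, 28 mm above the table (where the block's centre should be); lips 8 mm high round it.
- specimen_mid (a point): Centre of the loose white plastic test block, 50 x 36 x 32 mm, about 75 g, standing in the nest under the raised arm's rubber foot, with 2 mm play.
- spare: Loose green plastic block, 50 x 36 x 32 mm, on the table beside the clamp; origin under its middle. To be left alone.
- jar: Loose clear jar with a red cap, 56 mm across, 70 mm high, on the table beside the clamp; origin under its middle. To be left alone.
- brush: Loose black-handled brush lying on the table beside the clamp, along its own x; origin under its middle. To be left alone.
- bin: Open red parts bin, 200 x 150 x 90 mm, 1.5 kg, on the table to the robot's right; origin under its middle. To be left alone.
Things that resemble listed ones, but are neither listed nor needed, are in the scene too. Of the things shaped like the part that bears specimen_mid, the white one is meant.

How it is judged:
On the way, in this order (a step that is already met when the one before it is completed fails the run):
1. the pawl is pressed clear of the teeth while the arm is still up (value of joint pawl above 0.2 rad and value of joint presser below 0.2 rad), for 0.1 s.
2. the arm is pushed down onto the test block (value of joint presser above 0.67 rad and value of joint pawl above 0.2 rad), for 0.2 s.
At the end, for the whole second after the job is handed in: The arm is down (joint presser above 0.67 rad, foot within about 3 mm of the test block or resting on it) and at rest, the pawl is still free (joint pawl above 0.2 rad), and the test block stands in its nest (within 8 mm of its centre, not raised by more than 8 mm) (all of step 2 and velocity of joint presser between -0.05 and 0.05 rad/s and horizontal distance between specimen_mid and nest below 0.008 m and z of specimen_mid in the frame of clamp below 0.036 m); the robot touches nothing.
It fails at once if the arm is forced down past a tooth while the pawl is in (value of joint presser above 0.2 rad and value of joint pawl below 0.13 rad).
It fails at once if the test block is lifted out of its nest (z of specimen_mid in the frame of clamp above 0.04 m).
It fails at once if the green block, jar, brush or red bin is moved more than 20 mm or lifted (distance of any of spare, jar, brush, bin from where it was at the start of the episode above 0.02 m).
It also fails if it takes over 45 s, if anything falls off the work surface, if the arm or the gripper's body presses on something with over 40 N, if the wrist force passes 120 N, or if a joint passes its speed limit or range.

### The arm

A 6-joint arm with a two-finger parallel gripper is mounted at the origin on the work surface. World frame = base frame: x ahead of the robot, y to its left, z up, the work surface at z = 0. Lengths are in m, angles in rad, forces in N, time in s.
With the tool pointing down it reaches from about 0.225 to 0.875 m from the base axis. Payload 3.4 kg.
Tool frame: the origin (TCP) lies at the very end of the fingers, on their centre line; the grasp point (between the pads) lies 19 mm behind it; z points along the fingers, y is the direction in which the jaws open and shut (so a half turn about z gives the same grasp; the last joint's range is limited). The gripper opens to 85 mm and grips with 20 to 120 N. Pads are 22 mm wide; open, the fingers measure 114 mm over their backs; the gripper's body (76 mm by 85 mm) begins 54 mm behind the grasp point. The pads swing forward as they close: fully open they stand 13 mm farther back than shut.
Start: joints at [1.012, 0.276, 1.505, -0, 1.361, -0.121], TCP at [0.244, 0.521, 0.231] pointing down, gripper open.
Joint ranges: [-2.89, 2.89], [-0.75, 2.08], [0.22, 2.7], [-1.18, 4.32], [0.11, 2.71], [-2.7, 2.7]. Speed limits (rad/s): [2.57, 2.57, 3.14, 3.14, 3.14, 3.14].

### API

Orientations are given as a unit quaternion [w, x, y, z].
In Python, from rig import manip gives the robot as it stands. The module is installed in compiled form; this text tells all that it offers.
- The arm moves only by the tool carry_out, never from a script. Its argument "moves" is one flat list of numbers, 5 for each row, row after row: the opening in per cent of the stroke, from 0 (shut) to 100 (fully open), then the shift along the world's x, y, z in cm, then the turn about the world's z in rad. A call has exactly 10 rows; each row shifts and turns the commanded pose from where the row before left it; what a row does not reach is not made up. A row lasts 1/10 s, in which the tool goes at most 50 mm and 8.59 degrees, less where a joint would pass 70% of its speed; a pose out of reach is approached as far as the arm can. A call is refused whole if a number of a shift passes 5 or a number of a turn 0.15, either way. A call with a gripper value outside its range is refused whole. The fingers move at their own pace and stop on an object; "squeeze" is the grip in N (left out, the last holds). Time passes only in rows, so rows that do not move let the fingers close, or fill a call up. It gives the time, the measured TCP pose, the force and the opening at its end, in the units of the state.
- manip.get_state(): the state, without advancing time (a new reading comes with each control period).
- manip.get_image(name): name is "scene" or "top"; returns the picture (420x560x3 uint8, red, green, blue); there is no depth.
- manip.camera_info(name): a dict with "fov_y" (degrees; the focal length in pixels is half the picture's height over the tangent of half this angle, whatever the lens; pixels are square), "cx", "cy" (the principal point, pixels), "rvec" (rotation vector, rad) and "tvec" (3), from world to camera coordinates, as OpenCV has them. Camera axes: x right, y down, z forward; pixel columns grow to the right and rows downward; lengths in m; the calibration is good to about 2 mm. A picture is of the moment at which its call begins. camera_info takes no time and is no camera call.
- manip.sign_off(): hands the job in, once; it reports no verdict.
The state is a dict: "clock": time; "qpos": joint angles; "qd": joint speeds; "effort": joint torques, N m; "position": TCP position; "ee_rot": TCP orientation; "contact_force": force on the tool from outside, world axes, zero at the start; "moment": the same for the moment, N m; "width": finger opening in m.
Only numpy, scipy, OpenCV 4.12 (cv2) and the standard library are available. Lean on these libraries where they do the work, as an engineer would, in place of code of your own. Each camera call takes 0.05 s, during which the arm holds its last target. There are 200 camera calls.

## Working session

There is one attempt and no reset: what is moved stays moved. The work goes in short steps, Python scripts to look and compute and a tool call to move; the robot and the scene stay as the last step left them, time stands still between calls to the robot, and variables do not carry over. Pictures are saved under pics/ and viewed, about 8 in all and at most 12, crops included, and the job is handed in when it is done.

Besides the shell and the picture viewer there is one more tool, called as a command line: name --argument value ..., lists and objects as JSON in quotes. carry_out: Moves the arm, as the interface text tells. Its arguments: {"type":"object","properties":{"moves":{"type":"array","items":{"type":"number"}},"squeeze":{"type":"number"}},"required":["moves"]}

```bash
mkdir -p pics; cat > h.py <<'E'
import numpy as np, cv2
from rig import manip
def snap(n,f):
    im=manip.get_image(n); cv2.imwrite('pics/'+f,im[:,:,::-1]); return im
def cam(n):
    c=manip.camera_info(n); f=210/np.tan(np.radians(c['fov_y'])/2)
    return np.array([[f,0,c['cx']],[0,f,c['cy']],[0,0,1]]),np.array(c['rvec'],float),np.array(c['tvec'],float),c
def proj(n,P):
    K,r,t,_=cam(n); return cv2.projectPoints(np.array(P,float).reshape(-1,1,3),r,t,K,None)[0].reshape(-1,2)
def ray(n,uv,z):
    K,r,t,_=cam(n); R=cv2.Rodrigues(r)[0]; d=R.T@np.linalg.inv(K)@np.array([*uv,1.]); o=-R.T@t
    return o+d*(z-o[2])/d[2]
def tri(a,b):
    A=[];
    for n,p in(('scene',a),('top',b)):
        K,r,t,_=cam(n); A.append(K@np.c_[cv2.Rodrigues(r)[0],t])
    X=cv2.triangulatePoints(A[0],A[1],np.array(a,float),np.array(b,float)).ravel(); return X[:3]/X[3]
E
python3 - <<'E'
from h import *
snap('scene','s1.png');snap('top','t1.png')
for n in('scene','top'):print(cam(n)[3])
print(manip.get_state())
E
```

```text
{'fov_y': 46.81711658005437, 'cx': 283.6940921485316, 'cy': 212.02619912407988, 'rvec': array([ 1.97367747,  1.07629874, -0.53602248]), 'tvec': array([-0.2613343 , -0.18349556,  1.62332199])}
{'fov_y': 50.89010989181791, 'cx': 282.6215047284038, 'cy': 213.34884055173433, 'rvec': array([ 2.12823774, -2.17619113,  0.12525033]), 'tvec': array([-0.05345098,  0.61308183,  1.16357412])}
{'clock': 0.1, 'qpos': array([ 1.01205767e+00,  2.76583687e-01,  1.50600131e+00,  1.73893695e-05,
        1.36067313e+00, -1.21006912e-01]), 'qd': array([ 0.00025657, -0.00220316, -0.00154059,  0.00155754,  0.00043835,
        0.00120385]), 'effort': array([ 1.16835348e-03, -4.17697299e+01, -2.46406156e+01, -1.36202270e-04,
        5.70550736e-03, -2.25654418e-05]), 'position': array([0.24349584, 0.52039875, 0.23049866]), 'ee_rot': array([-2.85622240e-04,  2.17124391e-01,  9.76143589e-01, -7.82266270e-04]), 'contact_force': array([-0.22145375, -0.10823765, -0.68297455]), 'moment': array([-0.05345489,  0.03334857, -0.00535818]), 'width': 0.08553406813625294}
```

View pics/s1.png

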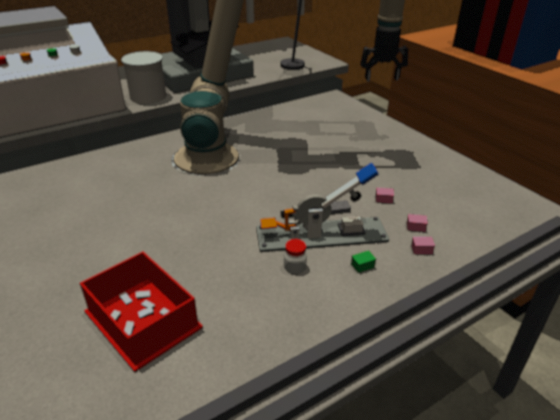

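View pics/t1.png

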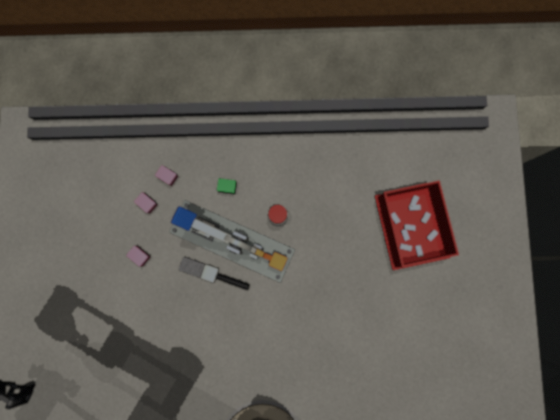

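Scene view: the orange tab is at about (269,224), the blue pad at (367,174) and the white block at (352,225). Top view: the tab is at (278,261), the pad at (183,218), the jar at (277,214), the green block at (227,186) and the brush at (215,273). The pink blocks are decoys. I'll enlarge both views.

```bash
python3 - <<'E'
from h import *
a=cv2.imread('pics/s1.png')[155:275,245:405];b=cv2.imread('pics/t1.png')[190:300,160:310]
cv2.imwrite('pics/c1.png',cv2.resize(a,None,fx=5,fy=5,interpolation=2));cv2.imwrite('pics/c2.png',cv2.resize(b,None,fx=5,fy=5,interpolation=2))
E
```

```text
(no output)
```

View pics/c1.png

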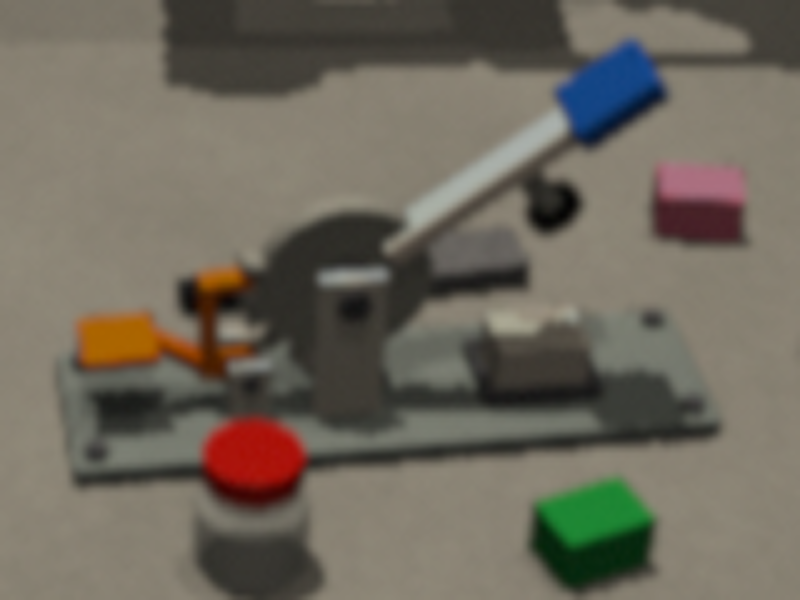

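View pics/c2.png

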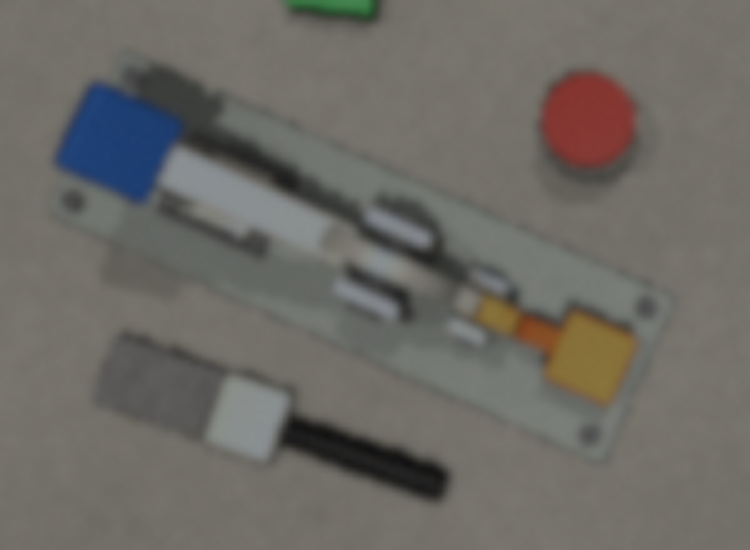

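```bash
python3 - <<'E'
from h import *
print('tab',tri((268.6,222.6),(278.2,261.2)),'pad',tri((366.2,171.6),(183.4,218.2)))
t=lambda u,v:(160+u/5-.4,190+v/5-.4); s=lambda u,v:(245+u/5-.4,155+v/5-.4)
C=[ray('top',t(*p),.012) for p in((50,212),(125,52),(675,293),(607,462))]
S=[ray('scene',s(*p),.012) for p in((80,475),(718,430))]
print(np.round(C,4),np.round(S,4))
C=np.array(C);m=C.mean(0);d=(C[0]+C[1]-C[2]-C[3])[:2];yaw=np.arctan2(d[1],d[0]);ex=np.array([np.cos(yaw),np.sin(yaw)])
print('mid',m,'yaw',yaw,np.linalg.norm(d)/2,'ex',ex)
o=m[:2]-.025*ex
for n,x,z in(('tab',-.116,.06),('pad',.162*np.cos(.67)-.01*np.sin(.67),.195),('paddown',.162,.095),('nest',.105,.028)):
    P=[*(o+x*ex),z];print(n,np.round(P,4),proj('scene',P),proj('top',P))
for q,n in((ray('top',t(587,118),.07),'jar'),(ray('top',(208,272),.01),'brush')):print(n,q)
E
```

```text
tab [ 0.48288728 -0.05154137  0.0546479 ] pad [0.58659556 0.16826173 0.18937255]
[[ 0.5701  0.2478  0.012 ]
 [ 0.659   0.2067  0.012 ]
 [ 0.5176 -0.0978  0.012 ]
 [ 0.4263 -0.0584  0.012 ]] [[ 0.5205 -0.0973  0.012 ]
 [ 0.6662  0.2002  0.012 ]]
mid [0.54324367 0.07459069 0.012     ] yaw 1.1339177591019278 0.33700533090978774 ex [0.42311327 0.90607679]
tab [ 0.4836 -0.0532  0.06  ] [[267.73523206 221.28691121]] [[278.30485161 260.6278281 ]]
pad [0.5838 0.1614 0.195 ] [[363.46740632 169.90157765]] [[185.66197141 218.99055609]]
paddown [0.6012 0.1987 0.095 ] [[374.77592049 202.33499363]] [[180.1428229 216.9662751]]
nest [0.5771 0.1471 0.028 ] [[350.85189498 224.69468658]] [[204.78080014 228.13653536]]
jar [ 0.60846324 -0.05245615  0.07      ]
brush [0.45769726 0.14151163 0.01      ]
```

carry_out --moves '[0,1.6,-3.85,0,0,0,1.6,-3.85,0,0,0,1.6,-3.85,0,0,0,1.6,-3.85,0,0,0,1.6,-3.85,0,0,0,1.6,-3.85,0,0,0,1.6,-3.85,0,0,0,1.6,-3.85,0,0,0,1.6,-3.85,0,0,0,1.6,-3.85,0,0]' --squeeze 40

```text
clock: 1.1
position: [0.4039, 0.1342, 0.2312]
ee_rot: [-0.0, 0.217, 0.976, 0.0]
contact_force: [0.3, 0.4, 0.4]
width: -0.0001
```

carry_out --moves '[0,1.55,-3.85,0,0,0,1.55,-3.85,0,0,0,1.55,-3.85,0,0,0,1.55,-3.85,0,0,0,1.55,-3.85,0,0,0,0,0,0,0,0,0,0,-4,0,0,0,0,-4,0,0,0,0,-4,0,0,0,0,-2.5,0]'

```text
clock: 2.1
position: [0.4789, -0.0555, 0.0836]
ee_rot: [-0.002, 0.217, 0.976, 0.0]
contact_force: [-0.4, 0.0, 0.2]
width: -0.0001
```

```bash
python3 - <<'E'
from h import *
print(manip.get_state())
a=snap('scene','s2.png')[155:275,225:385,::-1];b=snap('top','t2.png')[190:310,180:340,::-1]
cv2.imwrite('pics/c3.png',np.vstack([cv2.resize(x,None,fx=2.5,fy=2.5,interpolation=2) for x in(a,b)]))
E
```

```text
{'clock': 2.1, 'qpos': array([-2.60213182e-01,  2.76367203e-01,  1.91670831e+00,  5.35586680e-04,
        9.53297930e-01, -1.39360068e+00]), 'qd': array([ 2.98270184e-03,  2.84997593e-01,  3.06736502e-01,  3.11465376e-04,
       -6.22318451e-01, -3.71636663e-04]), 'effort': array([-6.76062307e-02, -3.76107645e+01, -1.95266515e+01, -2.96446044e-03,
        4.06697541e-01,  6.97380005e-05]), 'position': array([ 0.47887538, -0.05551804,  0.08357645]), 'ee_rot': array([-2.37928645e-03,  2.17116322e-01,  9.76142787e-01,  3.16974450e-04]), 'contact_force': array([-0.43450337,  0.02673784,  0.15072333]), 'moment': array([ 0.01557448, -0.00321631,  0.01225756]), 'width': -9.595822240064755e-05}
```

View pics/c3.png

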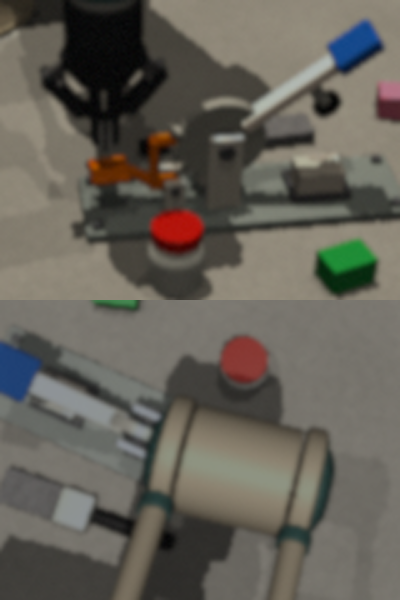

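Fingers sit over the tab at crop (105,150). The jaw linkage at (165,80) would come close to the pawl's upper part at (160,135), so I'll turn the jaws across the clamp.

carry_out --moves '[0,0.3,0,0,-0.15,0,0,0,0,-0.15,0,0,0,0,-0.15,0,0,0,0,-0.15,0,0,0,0,-0.15,0,0,0,0,-0.15,0,0,0,0,-0.15,0,0,0,0,-0.15,0,0,0,0,-0.15,0,0,0,0,-0.15]'

```text
clock: 3.2
position: [0.4852, -0.0565, 0.0881]
ee_rot: [0.001, 0.826, 0.564, 0.001]
contact_force: [-0.7, -1.0, 0.8]
width: -0.0
```

carry_out --moves '[0,0,0,0,0,0,0,0,-0.5,0,0,0,0,-0.5,0,0,0,0,-0.5,0,0,0,0,-0.5,0,0,0,0,-0.5,0,0,0,0,-0.4,0,0,0,0,-0.4,0,0,0,0,0,0,0,0,0,0,0]'

```text
clock: 4.2
position: [0.4845, -0.0564, 0.0532]
ee_rot: [-0.0, 0.824, 0.566, 0.0]
contact_force: [0.5, -0.8, -1.0]
width: -0.0002
```

carry_out --moves '[0,0,0,-0.3,0,0,0,0,-0.3,0,0,0,0,-0.3,0,0,0,0,-0.2,0,0,0,0,-0.2,0,0,0,0,0,0,0,0,0,0,0,0,0,0,0,0,0,0,0,0,0,0,0,0,0,0]'

```text
clock: 5.2
position: [0.4841, -0.0576, 0.0403]
ee_rot: [0.001, 0.824, 0.567, -0.001]
contact_force: [-3.5, -6.1, 3.4]
width: 0.0002
```

```bash
python3 - <<'E'
from h import *
a=snap('scene','s3.png')[185:265,235:345,::-1]
cv2.imwrite('pics/c4.png',cv2.resize(a,None,fx=6,fy=6,interpolation=2))
E
```

```text
(no output)
```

View pics/c4.png

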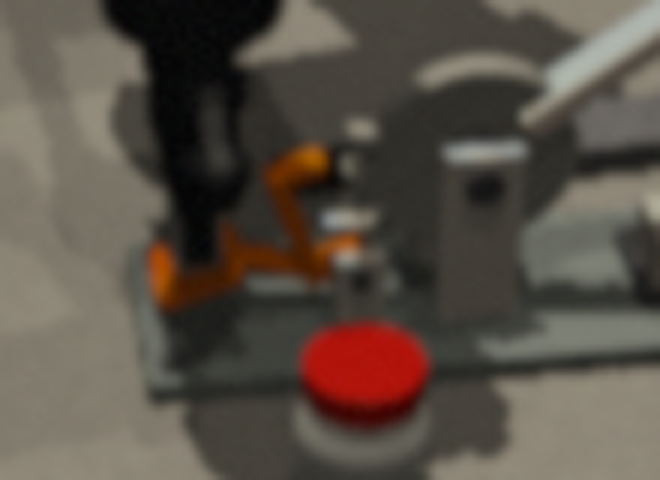

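The pawl has swung out and its tab at (190,285) is tilted outward-down. I'll press to the stop while watching the force.

carry_out --moves '[0,0,0,-0.15,0,0,0,0,-0.15,0,0,0,0,0,0,0,0,0,0,0,0,0,0,0,0,0,0,0,0,0,0,0,0,0,0,0,0,0,0,0,0,0,0,0,0,0,0,0,0,0]'

```text
clock: 6.25
position: [0.4844, -0.0577, 0.0392]
ee_rot: [0.001, 0.824, 0.567, -0.0]
contact_force: [-5.6, -4.6, 18.6]
width: -0.0001
```

carry_out --moves '[0,0,0,4,0,0,0,0,4,0,0,0,0,4,0,0,0,0,4,0,0,0,0,4.5,0,0,2,4.4,0,0,0,2,4.4,0,0,0,2,4.4,0,0,0,2,4.4,0,0,0,2,4.4,0,0]'

```text
clock: 7.25
position: [0.5848, 0.166, 0.2417]
ee_rot: [-0.001, 0.824, 0.566, 0.0]
contact_force: [1.6, -0.7, 0.1]
width: -0.0001
```

```bash
python3 - <<'E'
from h import *
a=snap('scene','s4.png')[135:255,245:405,::-1]
cv2.imwrite('pics/c5.png',cv2.resize(a,None,fx=5,fy=5,interpolation=2))
print(manip.get_state()['position'],manip.get_state()['qpos'])
E
```

```text
[0.58805925 0.17364878 0.24106154] [0.16819725 0.32526212 1.40855044 0.00933357 1.40259995 0.52977256]
```

View pics/c5.png

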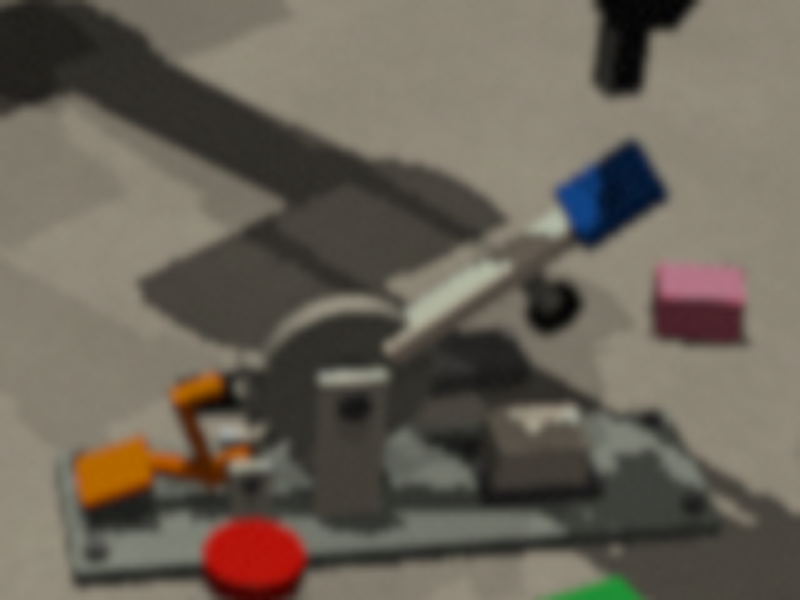

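The pawl tab stays down at (115,470), with its nose clear. The fingertips are above the blue pad, slightly outboard. Now I push down along the arc.

carry_out --moves '[0,-0.4,-0.9,0,0,0,0,0,-1,0,0,0,0,-1,0,0,0,0,-1,0,0,0.1,0.2,-0.5,0,0,0.1,0.2,-0.5,0,0,0.1,0.2,-0.5,0,0,0.1,0.2,-0.5,0,0,0.1,0.2,-0.5,0,0,0.1,0.2,-0.5,0]'

```text
clock: 8.3
position: [0.5872, 0.1668, 0.183]
ee_rot: [0.0, 0.824, 0.566, 0.001]
contact_force: [0.2, 0.5, 5.0]
width: -0.0003
```

carry_out --moves '[0,0.1,0.2,-0.5,0,0,0.1,0.2,-0.5,0,0,0.1,0.2,-0.5,0,0,0.1,0.2,-0.5,0,0,0.1,0.2,-0.5,0,0,0.1,0.2,-0.5,0,0,0.1,0.2,-0.5,0,0,0.1,0.2,-0.5,0,0,0.1,0.2,-0.5,0,0,0.1,0.2,-0.5,0]'

```text
clock: 9.3
position: [0.5958, 0.1858, 0.1315]
ee_rot: [0.0, 0.824, 0.566, -0.001]
contact_force: [-0.1, -2.4, 3.2]
width: -0.0001
```

carry_out --moves '[0,0.1,0.1,-0.5,0,0,0.1,0.1,-0.5,0,0,0,0.1,-0.5,0,0,0,0.1,-0.5,0,0,0,0,-0.5,0,0,0,0,-0.4,0,0,0,0,-0.3,0,0,0,0,-0.2,0,0,0,0,0,0,0,0,0,0,0]'

```text
clock: 10.3
position: [0.5983, 0.19, 0.0981]
ee_rot: [0.0, 0.824, 0.566, -0.0]
contact_force: [1.5, 1.2, 1.5]
width: -0.0001
```

carry_out --moves '[0,0,0,-0.2,0,0,0,0,-0.1,0,0,0,0,-0.1,0,0,0,0,-0.1,0,0,0,0,0,0,0,0,0,0,0,0,0,0,0,0,0,0,0,0,0,0,0,0,0,0,0,0,0,0,0]'

```text
clock: 11.3
position: [0.5984, 0.1902, 0.095]
ee_rot: [0.0, 0.824, 0.566, 0.001]
contact_force: [-2.7, 0.4, 10.8]
width: 0.0002
```

carry_out --moves '[0,0,0,-0.15,0,0,0,0,0,0,0,0,0,0,0,0,0,0,0,0,0,0,0,0,0,0,0,0,0,0,0,0,0,0,0,0,0,0,0,0,0,0,0,0,0,0,0,0,0,0]'

```text
clock: 12.3
position: [0.5984, 0.1902, 0.0949]
ee_rot: [0.001, 0.824, 0.566, 0.001]
contact_force: [-3.7, 0.4, 17.4]
width: 0.0
```

The arm is firmly stopped at z = 95 mm, the height given for the arm down. I'll retreat upward and look.

carry_out --moves '[0,0,0,1,0,0,0,0,3,0,0,0,0,4,0,0,0,0,4,0,0,-2,2,3,0,0,-3,3,0,0,0,-3,3,0,0,0,0,0,0,0,0,0,0,0,0,0,0,0,0,0]'

```text
clock: 13.3
position: [0.5189, 0.2695, 0.2414]
ee_rot: [0.001, 0.824, 0.566, -0.0]
contact_force: [0.4, -0.1, 0.8]
width: -0.0003
```

```bash
python3 - <<'E'
from h import *
a=snap('scene','s5.png')[155:275,245:405,::-1]
cv2.imwrite('pics/c6.png',cv2.resize(a,None,fx=5,fy=5,interpolation=2))
E
```

```text
(no output)
```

View pics/c6.png

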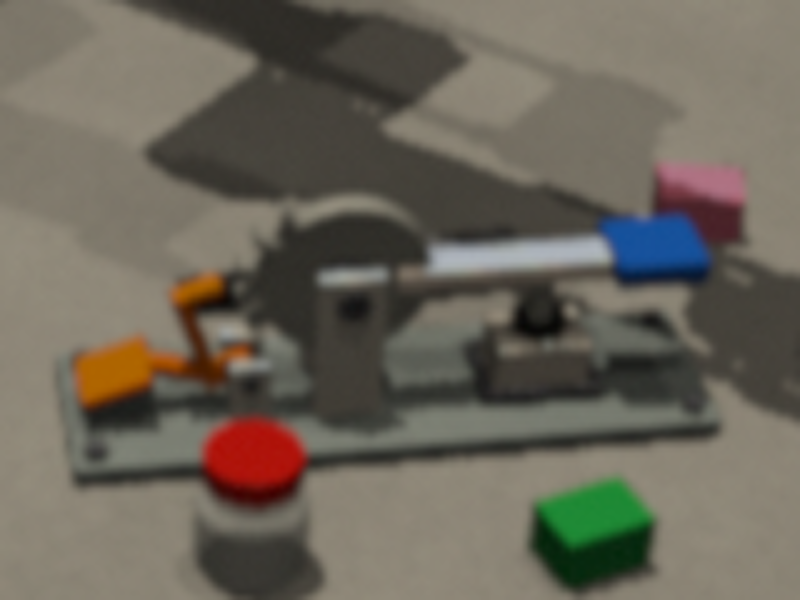

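The arm is level with its foot on the white block at (538,330). The pawl is still pressed out at (115,372), and the jar and green block look unmoved. I'm handing it in.

```bash
python3 -c "
from rig import manip
print(manip.sign_off())"
```

```text
the job is handed in; nothing more can be done
None
```

The clamp is closed: the white arm is down on the test block, the pawl is still free of the teeth, and the job was handed in at about 13 s of the 45 s allowed.

- **Pawl:** I pressed the orange tab with the closed fingertips until it hit its stop, at 39 mm height and 19 N. A picture then showed the nose clear of the teeth.
- **Arm:** I pushed the blue pad down along its arc with about 3–5 N. It stopped at 95 mm, the height given for the arm down. Extra pressing raised the force to 17 N without moving it further.
- **Last check:** after backing off, the scene camera showed the arm level and its foot on the block. The block was in its nest, the pawl was still pressed out, and the jar and green block had not moved. The gripper was clear, with no contact force.

The brush and red bin were outside that last close-up. I did not check them again, but the tool never went near them. One early reading was about 5 mm off: the two-view height of the tab came out at 55 mm against the 60 mm given. I judged the press by force and picture instead, so it did not matter.

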